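Put the dried garlic up in the crock

ROBOT

A 6-joint arm with a two-finger parallel gripper is mounted at the origin on a cart in front of the work surface, level with it; the furniture and walls round the work are solid. World frame = base frame: x ahead of the robot, y to its left, z up, the work surface at z = 0. Lengths are in m, angles in rad, forces in N, time in s.
With the tool pointing down it reaches from about 0.35 to 0.775 m from the base axis. Payload 7.3 kg.
Tool frame: the origin (TCP) lies at the very end of the fingers, on their centre line; the grasp point (between the pads) lies 19 mm behind it; z points along the fingers, y is the line along which they close (so a half turn about z gives the same grasp; the last joint's range is limited). The gripper opens to 92 mm and grips with 3 to 60 N. Pads are 19 mm wide; open, the fingers measure 130 mm over their backs; the gripper's body (75 mm by 190 mm) begins 47 mm behind the grasp point.
Start: joints at [1.045, 0.342, 1.524, -0, 1.275, -0.146], TCP at [0.195, 0.488, 0.227] pointing down, gripper open.
Joint ranges: [-2.53, 2.53], [-0.77, 2.02], [0.04, 2.7], [-1, 4.14], [0.28, 2.66], [-3.11, 3.11]. Speed limits (rad/s): [2.57, 2.57, 3.14, 3.14, 3.14, 3.14].

INTERFACE

Orientations are given as [roll, pitch, yaw] about the fixed x, y, z axes, in that order (R = Rz(yaw) Ry(pitch) Rx(roll)).
In Python, from cell import robot, read_camera, get_calibration gives the robot as it stands. The module is installed in compiled form; this text tells all that it offers.
- The arm moves only by the tool send_rows, never from a script. Its argument "plan" is a list of rows, each a list of 2 entries, a list of its own where there are three numbers: the shift along the tool's x, y, z as a fraction of full scale, then the turn, a rotation vector about the tool's x, y, z as a fraction of full scale. A call has exactly 10 rows; each row shifts and turns the commanded pose from where the row before left it, along the tool's axes as they then stand; what a row does not reach is not made up. Full scale, the value 1, is 0.025 m for a shift and 90 degrees for a turn. A row lasts 1/8 s, in which the tool goes at most 62.5 mm and 10.7 degrees, less where a joint would pass 70% of its speed; a pose out of reach is approached as far as the arm can. A call with a number of a shift or a turn outside -1 to 1 is refused whole. A call with a gripper value outside its range is refused whole. "gripper" is the opening, from -1 (shut) to 1 (fully open), so that 0 is half open, set as the call begins (left out, the last holds). The fingers move at their own pace and stop on an object; "force" is the grip in N (left out, the last holds). Time passes only in rows, so rows that do not move let the fingers close, or fill a call up. It gives the time, the measured TCP pose, the force, the opening and the grip force at its end, in the units of the state.
- robot.observe(): the state, without advancing time (a new reading comes with each control period).
- read_camera(name): name is "scene" or "top" or "wrist"; returns (picture, depth): 400x640x3 uint8, blue, green, red; 400x640 float32, m along the optical axis (not along the pixel's ray), 0 where there is no reading.
- get_calibration(name): a dict with "intrinsics" (3x3 intrinsics, pixels), "dist_coeffs" ([k1, k2, p1, p2, k3] as OpenCV has them; the pictures are not rectified), "rvec" (rotation vector, rad) and "tvec" (3), from world to camera coordinates, as OpenCV has them. Camera axes: x right, y down, z forward; pixel columns grow to the right and rows downward; lengths in m; the calibration is good to about 2 mm. A picture is of the moment at which its call begins: read the wrist's pose just before it. get_calibration takes no time and is no camera call; for the wrist camera it gives the pose at the moment of the call.
- robot.hand_in(): hands the job in; it is judged then, once.
The state is a dict: "time": time; "qpos": joint angles; "qvel": joint speeds; "joint_efforts": joint torques, N m; "tool_pos": TCP position; "tool_rot": TCP orientation; "contact_force": force on the tool from outside, world axes, zero at the start; "torque": the same for the moment, N m; "opening": finger opening in m; "grip_force": force on a finger pad.
Only numpy, scipy, OpenCV 4.12 (cv2) and the standard library are available. Lean on these libraries where they do the work, as an engineer would, in place of code of your own. Each camera call takes 0.05 s, during which the arm holds its last target. There are 200 camera calls.

TASK

The garlic on the wooden tray is dry and can go in its stoneware crock: take the lid off and lay it, knob up, on the cork mat, then carry the tray over and tip it so that the bulbs slide off its open end into the crock. Put in the loose garlic bulbs from the worktop as well (before or after the tipping), stand the empty tray flat on the worktop again, and finally set the lid back on the crock, seated level all round. Leave the lime and the onion where they lie.

Things in the scene. Friction and masses are not known exactly. Their poses are not given: they have to be found in the camera images.
- crock_rim (a point): the crock: a round white stoneware garlic jar with air holes and two small side lugs, 193 mm wide (236 mm over the lugs), 132 mm high, stands fast; the point is the centre of its open mouth, level with the rim. The mouth is 176 mm wide inside, the wall 8 mm thick, the inner floor 124 mm below the rim
- lid_knob (a point): middle of the knob on the crock's loose lid; z is the lid's upward axis. The knob is round, 30 mm wide at this point, and its top is 12 mm higher. Seated on the crock the point is 28 mm above the rim; lying on a flat surface it is 38 mm above that surface. Starts seated on the crock
- lid: the wooden lid, 260 g, a disc 195 mm wide and 11 mm thick with a plug below it, 10 mm deep and 162 to 166 mm wide, that drops loosely into the mouth; a knob 29 mm high stands on top. Origin: centre of the plug's underside, z up
- mat: a square cork mat, 210 x 210 x 4 mm, fixed on the worktop; origin at the centre of its underside. It starts bare
- tray_bar (a point): middle of the tray's handle bar; its frame: x along the tray to its open lip, y along the bar, z up. The bar runs across over the middle of the tray, 14 mm thick along x, 24 mm high, 146 mm free between its posts; this point is 98 mm above the tray's underside
- tray: a wooden drying tray, 400 g, 194 mm long (x) and 172 mm wide (y) over the handle, origin under its middle; floor 6 mm thick, 130 mm wide inside, walls 34 mm high at the back and sides; the fourth side (+x) has no wall, its floor only rises 6 mm over the last 35 mm. A handle bar spans the middle, with 80 mm free height beneath
- tray_lip (a point): middle of the upper edge of the tray's open lip: in the tray's frame 97 mm along +x from the bar and 86 mm below the bar's middle
- lime_center (a point): a lime, 57 x 46 x 45 mm, the point is its middle; it does not belong in the crock
- onion_center (a point): an onion, 82 mm wide, 94 mm high, the point is its middle; it does not belong in the crock
- bulb1_center (a point): a garlic bulb, 56 mm wide and 56 mm high, 34 g, rounded with a narrow flat base, so it rolls a little; the point is its middle, 28 mm above its base. It starts on the tray, under or beside the bar, or is absent
- bulb2_center (a point): a garlic bulb, 56 mm wide and 56 mm high, 34 g, rounded with a narrow flat base, so it rolls a little; the point is its middle, 28 mm above its base. It starts on the tray, under or beside the bar, or is absent
- bulb3_center (a point): a garlic bulb, 56 mm wide and 56 mm high, 34 g, rounded with a narrow flat base, so it rolls a little; the point is its middle, 28 mm above its base. It starts on the tray, under or beside the bar, or is absent
- bulb4_center (a point): a garlic bulb, 56 mm wide and 56 mm high, 34 g, rounded with a narrow flat base, so it rolls a little; the point is its middle, 28 mm above its base. It starts on the tray, under or beside the bar, or is absent
- bulb5_center (a point): a garlic bulb, 56 mm wide and 56 mm high, 34 g, rounded with a narrow flat base, so it rolls a little; the point is its middle, 28 mm above its base. It starts loose on the worktop in front of the robot, or is absent
- bulb6_center (a point): a garlic bulb, 56 mm wide and 56 mm high, 34 g, rounded with a narrow flat base, so it rolls a little; the point is its middle, 28 mm above its base. It starts loose on the worktop in front of the robot, or is absent
Mind the look-alikes: they are no part of the job. What is shaped like the part that bears bulb5_center but turquoise is not meant.

How it is judged:
On the way, in this order (a step that is already met when the one before it is completed fails the run):
1. the lid lies knob up on the cork mat, let go (horizontal distance between lid_knob and mat below 0.07 m and height (world z) of lid_knob below 0.048 m and angle between lid_knob's own z axis and vertical below 0.1 rad and contact force between the fingers and lid below 0.2 N), for 0.2 s.
2. the tray is held tipped with its lip over the crock and the bulbs from it (all, or all but one) have gone into the crock (angle between tray_bar's own z axis and vertical above 0.4 rad and horizontal distance between tray_lip and crock_rim below 0.1 m and height (world z) of tray_lip above 0.1 m and (((horizontal distance between bulb2_center and crock_rim below 0.088 m and z of bulb2_center in the frame of crock_rim between -0.135 and -0.008 m) and (horizontal distance between bulb3_center and crock_rim below 0.088 m and z of bulb3_center in the frame of crock_rim between -0.135 and -0.008 m) and (horizontal distance between bulb4_center and crock_rim below 0.088 m and z of bulb4_center in the frame of crock_rim between -0.135 and -0.008 m)) or ((horizontal distance between bulb1_center and crock_rim below 0.088 m and z of bulb1_center in the frame of crock_rim between -0.135 and -0.008 m) and (horizontal distance between bulb3_center and crock_rim below 0.088 m and z of bulb3_center in the frame of crock_rim between -0.135 and -0.008 m) and (horizontal distance between bulb4_center and crock_rim below 0.088 m and z of bulb4_center in the frame of crock_rim between -0.135 and -0.008 m)) or ((horizontal distance between bulb1_center and crock_rim below 0.088 m and z of bulb1_center in the frame of crock_rim between -0.135 and -0.008 m) and (horizontal distance between bulb2_center and crock_rim below 0.088 m and z of bulb2_center in the frame of crock_rim between -0.135 and -0.008 m) and (horizontal distance between bulb4_center and crock_rim below 0.088 m and z of bulb4_center in the frame of crock_rim between -0.135 and -0.008 m)) or ((horizontal distance between bulb1_center and crock_rim below 0.088 m and z of bulb1_center in the frame of crock_rim between -0.135 and -0.008 m) and (horizontal distance between bulb2_center and crock_rim below 0.088 m and z of bulb2_center in the frame of crock_rim between -0.135 and -0.008 m) and (horizontal distance between bulb3_center and crock_rim below 0.088 m and z of bulb3_center in the frame of crock_rim between -0.135 and -0.008 m)))), for 0.2 s.
At the end, for the whole second after the job is handed in: every garlic bulb is inside the crock, below its rim; the lid is seated on the crock: knob within 9 mm of the crock's axis, disc down on the rim (within 2.5 mm) and level within 2 degrees; the tray stands flat (within 3 degrees) on the worktop, all at rest (horizontal distance between each of bulb1_center, bulb2_center, bulb3_center, bulb4_center, bulb5_center, bulb6_center and crock_rim below 0.088 m and z of bulb1_center in the frame of crock_rim between -0.135 and -0.008 m and z of bulb2_center in the frame of crock_rim between -0.135 and -0.008 m and z of bulb3_center in the frame of crock_rim between -0.135 and -0.008 m and z of bulb4_center in the frame of crock_rim between -0.135 and -0.008 m and z of bulb5_center in the frame of crock_rim between -0.135 and -0.008 m and z of bulb6_center in the frame of crock_rim between -0.135 and -0.008 m and horizontal distance between lid_knob and crock_rim below 0.009 m and z of lid_knob in the frame of crock_rim between 0.024 and 0.0305 m and angle between lid_knob's own z axis and vertical below 0.035 rad and angle between tray_bar's own z axis and vertical below 0.05 rad and height (world z) of tray_bar between 0.09 and 0.104 m and linear speed of each of lid, tray below 0.02 m/s); the robot touches nothing.
It fails at once if the lime is moved more than 6 cm (distance of lime_center from where it was at the start of the episode above 0.06 m).
It fails at once if the onion is moved more than 6 cm (distance of onion_center from where it was at the start of the episode above 0.06 m).
Of bulb1, bulb2, bulb3, bulb4 only 2 to 4 are there at a start; the rules pass over those that are not, and their reading is None.
Of bulb5, bulb6 only 1 to 2 are there at a start; the rules pass over those that are not, and their reading is None.
At some moment in a run one of bulb5, bulb6, lid may be knocked a few centimetres aside while the robot is not near it.
It also fails if it takes over 210 s, if anything falls off the work surface, if the arm or the gripper's body presses on something with over 40 N, if the wrist force passes 120 N, or if a joint passes its speed limit or range.

## Working session

There is one attempt and no reset: what is moved stays moved. The work goes in short steps, Python scripts to look and compute and a tool call to move; the robot and the scene stay as the last step left them, time stands still between calls to the robot, and variables do not carry over. Pictures are saved under pics/ and viewed, at most 14 in all, crops included, and the job is handed in when it is done.

Besides the shell and the picture viewer there is one more tool, called as name(argument=value, ...), one argument or row to a line, values as JSON. send_rows: Moves the arm, as the interface text tells. Shift numbers are shares of 0.025 m and turn numbers shares of 90 degrees, none past 1 either way. Its arguments: {"type":"object","properties":{"plan":{"type":"array"},"gripper":{"type":"number"},"force":{"type":"number"}},"required":["plan"]}

```bash
mkdir -p pics; ls
cat > h.py <<'E'
import numpy as np, cv2
from cell import robot, read_camera, get_calibration
def grab(n):
    c=get_calibration(n); p,d=read_camera(n)
    return p,d,c
def world(d,c,uv=None):
    K=np.array(c["intrinsics"]);D=np.array(c["dist_coeffs"])
    R=cv2.Rodrigues(np.array(c["rvec"],float))[0];t=np.array(c["tvec"],float).ravel()
    if uv is None:
        v,u=np.mgrid[:400,:640]; uv=np.stack([u,v],-1).reshape(-1,2)
        z=d.reshape(-1)
    else:
        uv=np.array(uv); z=d[uv[:,1],uv[:,0]]
    n=cv2.undistortPoints(uv.astype(float).reshape(-1,1,2),K,D).reshape(-1,2)
    P=np.c_[n*z[:,None],z]
    W=(P-t)@R; W[z==0]=np.nan
    return W
E
python3 - <<'E'
from h import *
s=robot.observe();print({k:np.round(v,3) for k,v in s.items()})
for n in ("scene","top"):
    p,d,c=grab(n); cv2.imwrite(f"pics/{n}0.png",p); np.savez(f"{n}0.npz",p=p,W=world(d,c).reshape(400,640,3))
    R=cv2.Rodrigues(np.array(c["rvec"],float))[0]; print(n,-R.T@np.array(c["tvec"]).ravel(),R[2])
E
```

```text
pics
{'time': np.float64(0.0), 'qpos': array([ 1.045,  0.343,  1.525, -0.   ,  1.275, -0.146]), 'qvel': array([ 0.   , -0.001,  0.001, -0.001, -0.001,  0.001]), 'joint_efforts': array([ 1.0000e-03, -4.3123e+01, -2.4423e+01,  7.2000e-02,  5.6000e-02,
       -0.0000e+00]), 'tool_pos': array([0.194, 0.487, 0.226]), 'tool_rot': array([-3.14 , -0.   ,  2.762]), 'contact_force': array([ 0.341, -0.181, -0.931]), 'torque': array([-0.007, -0.03 , -0.034]), 'grip_force': np.float64(0.0), 'opening': np.float64(0.092)}
scene [-0.14243044 -0.37581546  1.06935478] [ 0.55668638  0.30749715 -0.77171613]
top [0.43538829 0.01161325 1.31963557] [ 0.07374928 -0.0153311  -0.99715896]
```

View pics/top0.png

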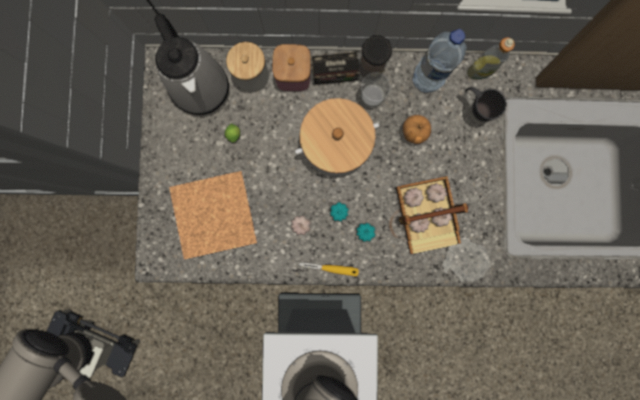

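View pics/scene0.png

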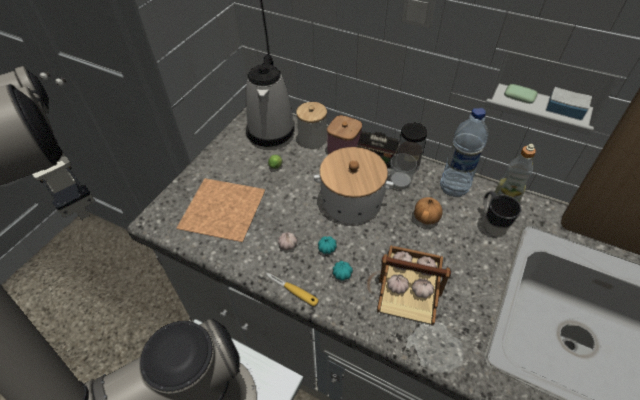

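The top view shows the lidded crock at (337,137), the mat at (213,215), the tray with 4 bulbs at (430,213) with its lip facing down the picture, the onion at (417,129) and the lime at (232,133). There is one whitish loose bulb at (301,225). The two turquoise ones at (339,212) and (366,232) are look-alikes and not meant. I'll measure next and make one enlarged crop.

Run:
```python
from h import *
T=np.load("top0.npz");p,W=T["p"],T["W"];S=np.load("scene0.npz");Ws=S["W"]
def reg(W,u0,u1,v0,v1): return W[v0:v1,u0:u1].reshape(-1,3)
def st(n,A,m): 
    A=A[m]; print(n,len(A),np.round(np.nanmedian(A,0),4),np.round(np.nanmin(A,0),3),np.round(np.nanmax(A,0),3))
hsv=cv2.cvtColor(p,cv2.COLOR_BGR2HSV)
def circ(A):
    (c,r)=cv2.minEnclosingCircle(A[:,:2].astype(np.float32)); return np.round(c,4),round(r,4)
# lid
for nm,WW,b in (("top",W,(290,385,90,180)),("scn",Ws,(310,395,140,210))):
    A=reg(WW,*b); m=(A[:,2]>.138)&(A[:,2]<.150); st("liddisc "+nm,A,m); print(circ(A[m]))
    m=(A[:,2]>.158)&(A[:,2]<.2); st("knob",A,m); print(circ(A[m]))
for nm,WW,b in (("top",W,(285,318,212,240)),("scn",Ws,(275,300,228,252))):
    A=reg(WW,*b); m=(A[:,2]>.02)&(A[:,2]<.08); st("loose "+nm,A,m); print(circ(A[m]))
A=reg(W,165,260,170,260); h=reg(hsv,165,260,170,260)
m=(h[:,0]>5)&(h[:,0]<18)&(h[:,1]>110)&(A[:,2]<.015); st("mat",A,m); print(cv2.minAreaRect(A[m][:,:2].astype(np.float32)))
for nm,WW,b in (("top",W,(390,475,170,260)),("scn",Ws,(370,455,240,330))):
    A=reg(WW,*b); m=(A[:,2]>.095)&(A[:,2]<.13); st("bar "+nm,A,m); print(cv2.minAreaRect(A[m][:,:2].astype(np.float32)))
    m=(A[:,2]>.031)&(A[:,2]<.044);st("wall/bulbs",A,m)
    m=(A[:,2]>.004)&(A[:,2]<.13);st("tray all",A,m); print(cv2.minAreaRect(A[m][:,:2].astype(np.float32)))
for nm,b in (("onion",(400,435,112,147)),("lime",(222,243,120,145)),("teal1",(330,350,202,222)),("teal2",(356,377,222,242))):
    A=reg(W,*b); m=A[:,2]>.02; st(nm,A,m)
c=np.hstack([cv2.resize(p[195:275,270:380],(550,400)),]);d=cv2.resize(p[165:265,385:480],(240,400),interpolation=3)
d=cv2.resize(p[165:265,385:480],(380,400)); 
cv2.imwrite("pics/crop0.png",cv2.resize(np.hstack([c,d]),(800,344)))
```

```text
liddisc top 4157 [ 0.683  -0.0354  0.1423] [ 0.588 -0.133  0.138] [0.782 0.06  0.15 ]
(array([ 0.6849, -0.0363]), 0.0975)
knob 109 [ 0.6833 -0.0363  0.1693] [ 0.67  -0.049  0.159] [ 0.699 -0.024  0.176]
(array([ 0.685 , -0.0364]), 0.0149)
liddisc scn 2571 [ 0.676  -0.0417  0.1449] [ 0.588 -0.134  0.138] [0.784 0.06  0.15 ]
(array([ 0.6844, -0.0364]), 0.0996)
knob 80 [ 0.6789 -0.0383  0.171 ] [ 0.67  -0.051  0.16 ] [ 0.696 -0.023  0.178]
(array([ 0.6824, -0.0372]), 0.0144)
loose top 289 [0.4536 0.0571 0.0359] [0.429 0.032 0.02 ] [0.479 0.085 0.058]
(array([0.4543, 0.0581]), 0.0281)
loose scn 255 [0.4473 0.0524 0.0379] [0.426 0.031 0.02 ] [0.48  0.083 0.06 ]
(array([0.4533, 0.0557]), 0.0282)
mat 5293 [0.4795 0.3095 0.003 ] [ 0.359  0.186 -0.007] [0.602 0.432 0.013]
((0.48119276762008667, 0.3098522424697876), (0.20870666205883026, 0.20813646912574768), 13.450891494750977)
bar top 392 [ 0.4883 -0.2977  0.1088] [ 0.459 -0.384  0.095] [ 0.517 -0.214  0.116]
((0.4878505766391754, -0.29905766248703003), (0.025214610621333122, 0.1732381135225296), 12.509018898010254)
wall/bulbs 837 [ 0.5284 -
[... 348 characters left out ...]
872155785560608, -0.30057117342948914), (0.02627241425216198, 0.17049898207187653), 11.912769317626953)
wall/bulbs 783 [ 0.4861 -0.2959  0.0362] [ 0.415 -0.384  0.031] [ 0.596 -0.209  0.044]
tray all 4562 [ 0.4752 -0.303   0.0209] [ 0.336 -0.433  0.004] [ 0.683 -0.149  0.116]
((0.5063692927360535, -0.3084281086921692), (0.28380095958709717, 0.2407425194978714), 23.43905258178711)
onion 684 [ 0.7213 -0.2554  0.0633] [ 0.687 -0.299  0.023] [ 0.769 -0.221  0.1  ]
lime 235 [0.7082 0.2534 0.0373] [0.685 0.233 0.02 ] [0.738 0.275 0.048]
teal1 283 [ 0.4933 -0.0474  0.0364] [ 0.466 -0.075  0.02 ] [ 0.519 -0.023  0.056]
teal2 287 [ 0.4369 -0.1221  0.0361] [ 0.412 -0.148  0.022] [ 0.465 -0.098  0.056]
```

View pics/crop0.png

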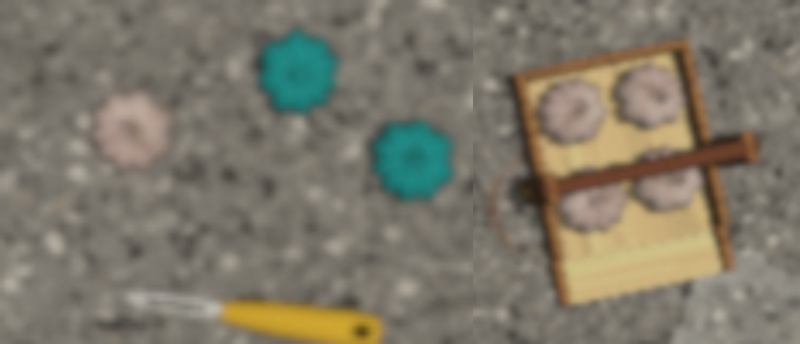

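The crop confirms that the pale bulb on the left is the loose garlic and the two turquoise ones are decoys. The tray holds four bulbs, with its lip towards the robot. First I'll turn the tool to align with the world axes.

send_rows(
  plan=[
    [[0, 0, 0], [0, 0, 0.108]],
    [[0, 0, 0], [0, 0, 0.108]],
    [[0, 0, 0], [0, 0, 0.108]],
    [[0, 0, 0], [0, 0, 0.108]],
    [[0, 0, 0], [0, 0, 0.108]],
    [[0, 0, 0], [0, 0, 0.108]],
    [[0, 0, 0], [0, 0, 0.11]],
    [[0, 1, 0], [0, 0, 0]],
    [[-1, 1, 0], [0, 0, 0]],
    [[-1, 1, 0], [0, 0, 0]],
  ],
  gripper=0.3,
)

```text
time: 1.35
tool_pos: [0.2701, 0.4369, 0.2262]
tool_rot: [-3.141, 0.001, 1.572]
contact_force: [0.2, 0.1, -0.9]
opening: 0.0597
grip_force: 0.0
```

send_rows(
  plan=[
    [[-1, 1, 0], [0, 0, 0]],
    [[-1, 1, 0], [0, 0, 0]],
    [[-1, 1, 0], [0, 0, 0]],
    [[-1, 1, 0], [0, 0, 0]],
    [[-1, 1, 0], [0, 0, 0]],
    [[-1, 1, 0], [0, 0, 0]],
    [[-1, 1, 0], [0, 0, 0]],
    [[-1, 1, 0], [0, 0, 0]],
    [[-1, 1, 0], [0, 0, 0]],
    [[-1, 1, 0], [0, 0, 0]],
  ],
)

```text
time: 2.6
tool_pos: [0.5202, 0.1868, 0.2263]
tool_rot: [-3.141, 0.0, 1.571]
contact_force: [-0.9, 1.3, -0.1]
opening: 0.0596
grip_force: 0.0
```

send_rows(
  plan=[
    [[-1, 1, 0], [0, 0, 0]],
    [[-1, 1, 0], [0, 0, 0]],
    [[-1, 1, 0], [0, 0, 0]],
    [[-1, 1, 0], [0, 0, 0]],
    [[-1, 1, 0], [0, 0, 0]],
    [[-1, 1, 0], [0, 0, 0]],
    [[-1, 0.6, 0], [0, 0, 0]],
    [[-1, 0, 0], [0, 0, 0]],
    [[-1, 0, 0], [0, 0, 0]],
    [[0, 0, 0], [0, 0, 0]],
  ],
)

```text
time: 3.85
tool_pos: [0.6842, -0.0395, 0.2268]
tool_rot: [-3.141, 0.0, 1.569]
contact_force: [-0.8, -0.5, -0.3]
opening: 0.0599
grip_force: 0.0
```

send_rows(
  plan=[
    [[0.13, 0.03, 0.5], [0, 0, 0]],
    [[0, 0, 0.5], [0, 0, 0]],
    [[0, 0, 0.5], [0, 0, 0]],
    [[0, 0, 0.5], [0, 0, 0]],
    [[0, 0, 0.5], [0, 0, 0]],
    [[0, 0, 0.4], [0, 0, 0]],
    [[0, 0, 0.25], [0, 0, 0]],
    [[0, 0, 0], [0, 0, 0]],
    [[0, 0, 0], [0, 0, 0]],
    [[0, 0, 0], [0, 0, 0]],
  ],
)

```text
time: 5.1
tool_pos: [0.6858, -0.034, 0.1485]
tool_rot: [3.141, 0.0, 1.571]
contact_force: [0.2, -0.3, -0.1]
opening: 0.0596
grip_force: 0.0
```

send_rows(
  plan=[
    [[0, 0, 0], [0, 0, 0]],
    [[0, 0, 0], [0, 0, 0]],
    [[0, 0, 0], [0, 0, 0]],
    [[0, 0, 0], [0, 0, 0]],
    [[0, 0, 0], [0, 0, 0]],
    [[0, 0, 0], [0, 0, 0]],
    [[0, 0, 0], [0, 0, 0]],
    [[0, 0, 0], [0, 0, 0]],
    [[0, 0, 0], [0, 0, 0]],
    [[0, 0, 0], [0, 0, 0]],
  ],
  gripper=-1,
  force=30,
)

```text
time: 6.35
tool_pos: [0.6855, -0.034, 0.148]
tool_rot: [-3.141, -0.0, 1.571]
contact_force: [-1.3, -1.1, 0.6]
opening: 0.0284
grip_force: 30.0
```

send_rows(
  plan=[
    [[0, 0, -0.3], [0, 0, 0]],
    [[0, 0, -0.5], [0, 0, 0]],
    [[0, 0, -0.7], [0, 0, 0]],
    [[0, 0, -0.8], [0, 0, 0]],
    [[0.3, -0.2, -0.7], [0, 0, 0]],
    [[0.7, -0.4, 0], [0, 0, 0]],
    [[0.9, -0.6, 0], [0, 0, 0]],
    [[0.9, -0.6, 0], [0, 0, 0]],
    [[1, -0.6, 0], [0, 0, 0]],
    [[1, -0.6, 0], [0, 0, 0]],
  ],
)

```text
time: 7.6
tool_pos: [0.6097, 0.0873, 0.2237]
tool_rot: [3.141, -0.0, 1.571]
contact_force: [-1.0, 0.1, -3.2]
opening: 0.0282
grip_force: 30.0
```

send_rows(
  plan=[
    [[1, -0.6, 0], [0, 0, 0]],
    [[1, -0.6, 0], [0, 0, 0]],
    [[1, -0.6, 0], [0, 0, 0]],
    [[1, -0.6, 0], [0, 0, 0]],
    [[1, -0.6, 0], [0, 0, 0]],
    [[1, -0.6, 0], [0, 0, 0]],
    [[1, -0.6, 0], [0, 0, 0]],
    [[1, -0.6, 0], [0, 0, 0]],
    [[0.7, -0.3, 0], [0, 0, 0]],
    [[0.2, -0.1, 0], [0, 0, 0]],
  ],
)

```text
time: 8.85
tool_pos: [0.48, 0.3094, 0.2234]
tool_rot: [3.141, -0.0, 1.573]
contact_force: [0.8, -0.8, -2.6]
opening: 0.0283
grip_force: 30.0
```

send_rows(
  plan=[
    [[0, 0, 0.7], [0, 0, 0]],
    [[0, 0, 1], [0, 0, 0]],
    [[0, 0, 1], [0, 0, 0]],
    [[0, 0, 1], [0, 0, 0]],
    [[0, 0, 1], [0, 0, 0]],
    [[0, 0, 1], [0, 0, 0]],
    [[0, 0, 0.8], [0, 0, 0]],
    [[0, 0, 0.6], [0, 0, 0]],
    [[0, 0, 0.4], [0, 0, 0]],
    [[0, 0, 0.1], [0, 0, 0]],
  ],
)

```text
time: 10.1
tool_pos: [0.4805, 0.3083, 0.0326]
tool_rot: [-3.141, 0.0, 1.571]
contact_force: [0.2, 0.6, -2.8]
opening: 0.0284
grip_force: 30.0
```

send_rows(
  plan=[
    [[0, 0, 0.06], [0, 0, 0]],
    [[0, 0, 0.06], [0, 0, 0]],
    [[0, 0, 0], [0, 0, 0]],
    [[0, 0, 0], [0, 0, 0]],
    [[0, 0, 0], [0, 0, 0]],
    [[0, 0, 0], [0, 0, 0]],
    [[0, 0, 0], [0, 0, 0]],
    [[0, 0, 0], [0, 0, 0]],
    [[0, 0, 0], [0, 0, 0]],
    [[0, 0, 0], [0, 0, 0]],
  ],
)

```text
time: 11.35
tool_pos: [0.4805, 0.3085, 0.03]
tool_rot: [3.141, -0.0, 1.571]
contact_force: [0.3, 0.5, -3.0]
opening: 0.0282
grip_force: 30.0
```

send_rows(
  plan=[
    [[0, 0, 0], [0, 0, 0]],
    [[0, 0, 0], [0, 0, 0]],
    [[0, 0, 0], [0, 0, 0]],
    [[0, 0, 0], [0, 0, 0]],
    [[0, 0, 0], [0, 0, 0]],
    [[0, 0, 0], [0, 0, 0]],
    [[0, 0, -0.4], [0, 0, 0]],
    [[0, 0, -0.6], [0, 0, 0]],
    [[0, 0, -1], [0, 0, 0]],
    [[0, 0, -1], [0, 0, 0]],
  ],
  gripper=0.3,
)

```text
time: 12.6
tool_pos: [0.4807, 0.3086, 0.1069]
tool_rot: [3.141, -0.001, 1.571]
contact_force: [0.5, -0.8, -0.0]
opening: 0.0597
grip_force: 0.0
```

send_rows(
  plan=[
    [[-0.3, 0, -1], [0, 0, 0]],
    [[-1, 0, -1], [0, 0, 0]],
    [[-1, 0, -1], [0, 0, 0]],
    [[-1, 0, -1], [0, 0, 0]],
    [[-1, 0, -1], [0, 0, 0]],
    [[-1, 0, -0.5], [0, 0, -0.023]],
    [[-1, 0, 0], [0, 0, -0.023]],
    [[-1, 0, 0], [0, 0, -0.023]],
    [[-1, 0, 0], [0, 0, -0.023]],
    [[-1, 0, 0], [0, 0, -0.023]],
  ],
)

```text
time: 13.85
tool_pos: [0.4895, 0.0757, 0.2438]
tool_rot: [3.14, 0.0, 1.753]
contact_force: [0.8, -0.7, -0.1]
opening: 0.0594
grip_force: 0.0
```

Run:
```python
from h import *
p,d,c=grab("top");W=world(d,c).reshape(400,640,3)
A=W[165:265,165:265].reshape(-1,3); m=(A[:,2]>.03)&(A[:,2]<.06);print("knob",m.sum(),np.nanmedian(A[m],0),np.nanmax(A[m],0))
m=(A[:,2]>.017)&(A[:,2]<.031);print("disc",np.round((np.nanmin(A[m],0)+np.nanmax(A[m],0))/2,4)); q=np.linalg.lstsq(np.c_[A[m][:,:2],np.ones(m.sum())],A[m][:,2],rcond=None)[0];print(q)
A=W[90:180,290:390].reshape(-1,3);m=(A[:,2]>.122)&(A[:,2]<.14);r=cv2.minEnclosingCircle(A[m][:,:2].astype(np.float32));print("rim",np.nanmedian(A[m],0),r)
A=W[165:260,390:475].reshape(-1,3);m=(A[:,2]>.104)&(A[:,2]<.13);print("bar",np.nanmedian(A[m],0),cv2.minAreaRect(A[m][:,:2].astype(np.float32)))
m2=m&(abs(A[:,1]+.2995)<.06); q=np.polyfit(A[m2][:,1],A[m2][:,0],1);print(q,np.polyval(q,-.2995),np.degrees(np.arctan(q[0])))
cv2.imwrite("pics/top1.png",p)
```

```text
knob 131 [0.47974513 0.30416197 0.04953249] [0.57002268 0.38005342 0.05948861]
disc [0.48   0.3173 0.024 ]
[-0.00014773 -0.00192826  0.02461786]
rim [ 0.68498714 -0.03390299  0.13085424] ((0.6848881244659424, -0.037244949489831924), 0.09621631354093552)
bar [ 0.48838677 -0.29818974  0.10912744] ((0.4875747859477997, -0.29898735880851746), (0.025091759860515594, 0.1721785068511963), 12.362631797790527)
[-0.22113017  0.42176748] 0.48799596172255794 -12.469168190910288
```

The lid lies flat on the mat, centred within about 5 mm. Next is the tray bar.

send_rows(
  plan=[
    [[0, 0, 0], [0, 0, -0.022]],
    [[-1, -0.22, 0], [0, 0, 0]],
    [[-1, -0.22, 0], [0, 0, 0]],
    [[-1, -0.22, 0], [0, 0, 0]],
    [[-1, -0.22, 0], [0, 0, 0]],
    [[-1, -0.22, 0], [0, 0, 0]],
    [[-1, -0.22, 0], [0, 0, 0]],
    [[-1, -0.22, 0], [0, 0, 0]],
    [[-1, -0.22, 0], [0, 0, 0]],
    [[-1, -0.22, 0], [0, 0, 0]],
  ],
)

```text
time: 15.15
tool_pos: [0.4896, -0.1536, 0.243]
tool_rot: [3.141, -0.0, 1.788]
contact_force: [0.5, -0.2, -0.6]
opening: 0.0598
grip_force: 0.0
```

send_rows(
  plan=[
    [[-1, -0.22, 0], [0, 0, 0]],
    [[-1, -0.22, 0], [0, 0, 0]],
    [[-1, -0.22, 0], [0, 0, 0]],
    [[-1, -0.22, 0], [0, 0, 0]],
    [[-1, -0.22, 0], [0, 0, 0]],
    [[-0.6, -0.21, 0.5], [0, 0, 0]],
    [[0, 0, 1], [0, 0, 0]],
    [[0, 0, 1], [0, 0, 0]],
    [[0, 0, 0.5], [0, 0, 0]],
    [[0, 0, 0], [0, 0, 0]],
  ],
)

```text
time: 16.4
tool_pos: [0.4869, -0.2972, 0.1665]
tool_rot: [-3.14, -0.002, 1.787]
contact_force: [1.1, 0.5, 0.8]
opening: 0.0596
grip_force: 0.0
```

Run:
```python
from h import *
s=robot.observe();print(s["tool_pos"],s["tool_rot"],s["qpos"])
p,d,c=grab("wrist");cv2.imwrite("pics/w1.png",p);W=world(d,c).reshape(-1,3)
m=(W[:,2]>.1)&(W[:,2]<.116)&(abs(W[:,1]+.3)<.06)&(abs(W[:,0]-.49)<.06);A=W[m];q=np.polyfit(A[:,1],A[:,0],1);print(m.sum(),q,np.polyval(q,-.299),np.degrees(np.arctan(q[0])))
```

```text
[ 0.48691659 -0.2972375   0.16651491] [-3.14041660e+00 -1.78720600e-03  1.78660773e+00] [-6.82503456e-01  4.77963811e-01  1.48417936e+00  2.08925054e-04
  1.18158018e+00 -8.98395392e-01]
2228 [-0.22205839  0.42142339] 0.4878188468645479 -12.519862399847252
```

View pics/w1.png

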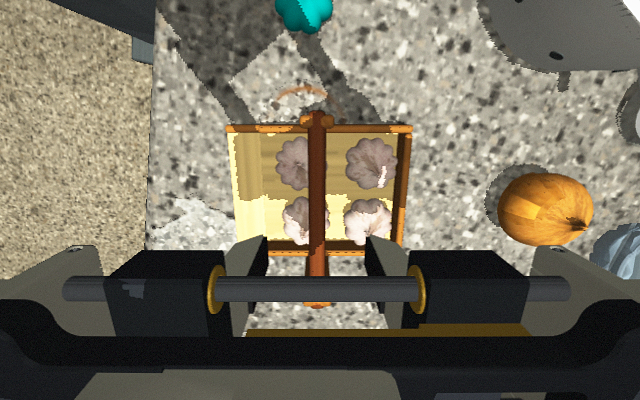

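The wrist view shows the bar at u≈317, centred between the fingers, with the lip to the left and all four bulbs on the tray. I'll descend and grip.

send_rows(
  plan=[
    [[0, 0, 0.6], [0, 0, 0]],
    [[0, 0, 0.7], [0, 0, 0]],
    [[0, 0, 0.7], [0, 0, 0]],
    [[0, 0, 0.7], [0, 0, 0]],
    [[0, 0, 0.5], [0, 0, 0]],
    [[0, 0, 0.26], [0, 0, 0]],
    [[0, 0, 0], [0, 0, 0]],
    [[0, 0, 0], [0, 0, 0]],
    [[0, 0, 0], [0, 0, 0]],
    [[0, 0, 0], [0, 0, 0]],
  ],
)

```text
time: 17.7
tool_pos: [0.4874, -0.2978, 0.0813]
tool_rot: [3.141, 0.0, 1.786]
contact_force: [-0.1, -0.6, 0.2]
opening: 0.0597
grip_force: 0.0
```

send_rows(
  plan=[
    [[0, 0, 0], [0, 0, 0]],
    [[0, 0, 0], [0, 0, 0]],
    [[0, 0, 0], [0, 0, 0]],
    [[0, 0, 0], [0, 0, 0]],
    [[0, 0, 0], [0, 0, 0]],
    [[0, 0, 0], [0, 0, 0]],
    [[0, 0, 0], [0, 0, 0]],
    [[0, 0, 0], [0, 0, 0]],
    [[0, 0, 0], [0, 0, 0]],
    [[0, 0, 0], [0, 0, 0]],
  ],
  gripper=-1,
  force=60,
)

```text
time: 18.95
tool_pos: [0.4873, -0.2977, 0.0809]
tool_rot: [3.141, -0.0, 1.786]
contact_force: [1.0, 0.5, -0.2]
opening: 0.0137
grip_force: 60.0
```

send_rows(
  plan=[
    [[0, 0, -0.1], [0, 0, 0]],
    [[0, 0, -0.2], [0, 0, 0]],
    [[0, 0, -0.3], [0, 0, 0]],
    [[0, 0, -0.4], [0, 0, 0]],
    [[0, 0, -0.5], [0, 0, 0]],
    [[0, 0, -0.6], [0, 0, 0]],
    [[0, 0, -0.6], [0, 0, 0]],
    [[0, 0, -0.5], [0, 0, 0]],
    [[0, 0, -0.5], [0, 0, 0]],
    [[0, 0, -0.4], [0, 0, 0]],
  ],
)

```text
time: 20.2
tool_pos: [0.4873, -0.2977, 0.1843]
tool_rot: [3.141, 0.0, 1.786]
contact_force: [-0.2, 0.4, -3.5]
opening: 0.0137
grip_force: 60.0
```

send_rows(
  plan=[
    [[0, 0, -0.3], [0, 0, 0.03]],
    [[0, 0, -0.3], [0, 0, 0.05]],
    [[0, 0, -0.3], [0, 0, 0.07]],
    [[0, 0, -0.3], [0, 0, 0.08]],
    [[0, 0, -0.3], [0, 0, 0.08]],
    [[0, 0, -0.3], [0, 0, 0.08]],
    [[0, 0, -0.3], [0, 0, 0.08]],
    [[0, 0, -0.3], [0, 0, 0.08]],
    [[0, 0, -0.3], [0, 0, 0.08]],
    [[0, 0, -0.2], [0, 0, 0.08]],
  ],
)

```text
time: 21.45
tool_pos: [0.4872, -0.2976, 0.2564]
tool_rot: [-3.141, -0.0, 0.667]
contact_force: [0.8, -0.3, -5.4]
opening: 0.0137
grip_force: 60.0
```

send_rows(
  plan=[
    [[0, 0, 0], [0, 0, 0.08]],
    [[0, 0, 0], [0, 0, 0.08]],
    [[0, 0, 0], [0, 0, 0.08]],
    [[0, 0, 0], [0, 0, 0.08]],
    [[0, 0, 0], [0, 0, 0.08]],
    [[0, 0, 0], [0, 0, 0.08]],
    [[0, 0, 0], [0, 0, 0.08]],
    [[0, 0, 0], [0, 0, 0.07]],
    [[0, 0, 0], [0, 0, 0.05]],
    [[0, 0, 0], [0, 0, 0.03]],
  ],
)

```text
time: 22.7
tool_pos: [0.4871, -0.2975, 0.256]
tool_rot: [-3.141, 0.001, -0.446]
contact_force: [0.7, -0.0, -4.7]
opening: 0.0134
grip_force: 60.0
```

```bash
cat >> h.py <<'E'
from scipy.spatial.transform import Rotation as Ro
def todo(tgt):
    s=robot.observe();R=Ro.from_euler("xyz",s["tool_rot"]).as_matrix()
    print("pos",np.round(s["tool_pos"],4),"rot",np.round(s["tool_rot"],3),"q",np.round(s["qpos"],2),"units",np.round(R.T@(np.array(tgt)-s["tool_pos"])/.025,2))
E
python3 - <<'E'
from h import *
todo([.625,-.165,.235])
p,d,c=grab("scene");cv2.imwrite("pics/s2.png",cv2.resize(p[150:400,280:600],(800,600)))
E
```

```text
pos [ 0.4871 -0.2975  0.256 ] rot [-3.141e+00  1.000e-03 -4.460e-01] q [-0.68  0.41  1.34  0.    1.39  1.33] units [ 2.69 -7.16  0.84]
```

View pics/s2.png

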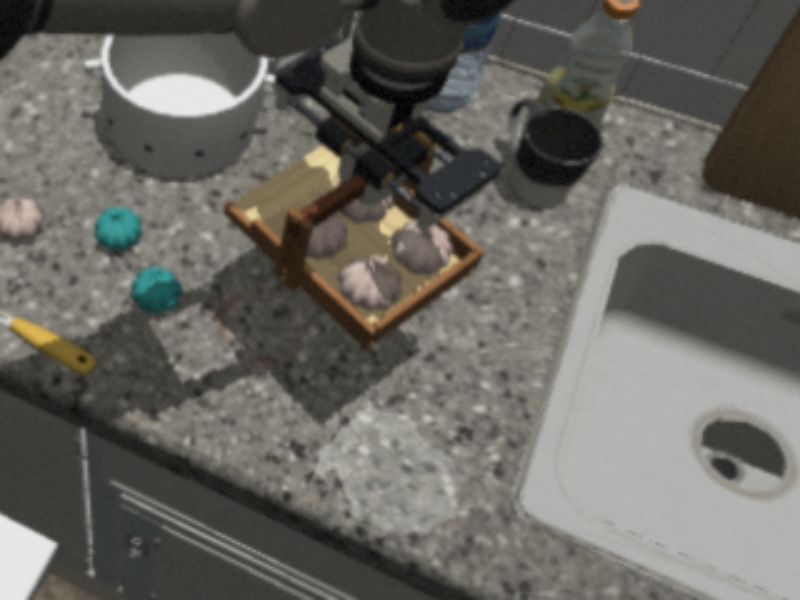

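The crop shows the tray level with all four bulbs on it, the lip facing the open crock at upper left (185,90). I'll move in.

send_rows(
  plan=[
    [[0.1, -0.3, 0], [0, 0, 0]],
    [[0.2, -0.6, 0], [0, 0, 0]],
    [[0.3, -0.8, 0], [0, 0, 0]],
    [[0.4, -1, 0], [0, 0, 0]],
    [[0.4, -1, 0], [0, 0, 0]],
    [[0.4, -1, 0.1], [0, 0, 0]],
    [[0.4, -1, 0.2], [0, 0, 0]],
    [[0.3, -0.8, 0.2], [0, 0, 0]],
    [[0.2, -0.5, 0.2], [0, 0, 0]],
    [[0, -0.2, 0.2], [0, 0, 0]],
  ],
)

```text
time: 24.0
tool_pos: [0.626, -0.1635, 0.2328]
tool_rot: [3.142, 0.0, -0.443]
contact_force: [0.4, -0.5, -4.1]
opening: 0.0137
grip_force: 60.0
```

send_rows(
  plan=[
    [[0, 0, 0.1], [0, 0, 0]],
    [[0, 0, 0], [0, 0, 0]],
    [[0, -0.045, -0.06], [-0.01, 0, 0]],
    [[0, -0.15, -0.2], [-0.033, 0, 0]],
    [[0, -0.15, -0.2], [-0.033, 0, 0]],
    [[0, -0.15, -0.2], [-0.033, 0, 0]],
    [[0, -0.15, -0.2], [-0.033, 0, 0]],
    [[0, -0.15, -0.2], [-0.033, 0, 0]],
    [[0, 0, 0], [0, 0, 0]],
    [[0, 0, 0], [0, 0, 0]],
  ],
)

```text
time: 25.25
tool_pos: [0.6352, -0.144, 0.255]
tool_rot: [2.868, -0.0, -0.445]
contact_force: [0.4, -0.3, -5.1]
opening: 0.0137
grip_force: 60.0
```

```bash
cat >> h.py <<'E'
def lip():
    s=robot.observe();R=Ro.from_euler("xyz",s["tool_rot"]).as_matrix()
    L=R@[0,-.097,.069]+s["tool_pos"]; print("lip",np.round(L,4),"rel crock",np.round(L-[.685,-.0367,.132],4),"tilt",np.degrees(np.arccos(-R[2,2])),"q",np.round(s["qpos"],2),np.round(s["contact_force"],1))
E
python3 - <<'E'
from h import *
lip()
p,d,c=grab("scene");cv2.imwrite("pics/s3.png",cv2.resize(p[50:300,280:600],(800,600)))
E
```

```text
lip [ 0.6674 -0.0765  0.1624] rel crock [-0.0176 -0.0398  0.0304] tilt 15.69446749698414 q [-0.21  0.62  1.02 -0.27  1.57  1.81] [ 0.4 -0.3 -5.1]
```

View pics/s3.png

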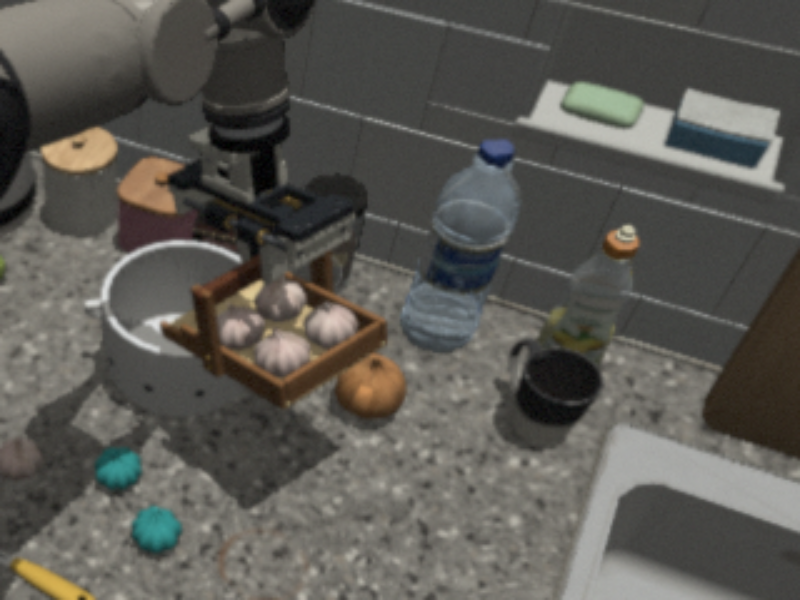

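Tilted 15.7°, lip 43 mm short of the crock centre and 30 mm above its rim. The four bulbs still rest on the tray. I'll tilt further about the lip.

send_rows(
  plan=[
    [[0, -0.15, -0.15], [-0.033, 0, 0]],
    [[0, -0.15, -0.15], [-0.033, 0, 0]],
    [[0, -0.15, -0.15], [-0.033, 0, 0]],
    [[0, -0.15, -0.15], [-0.033, 0, 0]],
    [[0, -0.15, -0.2], [-0.033, 0, 0]],
    [[0, -0.15, -0.2], [-0.033, 0, 0]],
    [[0, 0, 0], [0, 0, 0]],
    [[0, 0, 0], [0, 0, 0]],
    [[0, 0, 0], [0, 0, 0]],
    [[0, 0, 0], [0, 0, 0]],
  ],
)

```text
time: 26.55
tool_pos: [0.6483, -0.1166, 0.2693]
tool_rot: [2.556, -0.0, -0.445]
contact_force: [-0.3, 0.2, -4.6]
opening: 0.0138
grip_force: 60.0
```

Run:
```python
from h import *
lip()
p,d,c=grab("scene");cv2.imwrite("pics/s4.png",cv2.resize(p[50:300,280:600],(640,480)))
```

```text
lip [ 0.6667 -0.0781  0.1582] rel crock [-0.0183 -0.0414  0.0262] tilt 33.537403865655946 q [-0.05  0.75  0.86 -0.54  1.75  1.93] [-0.3  0.2 -4.6]
```

View pics/s4.png

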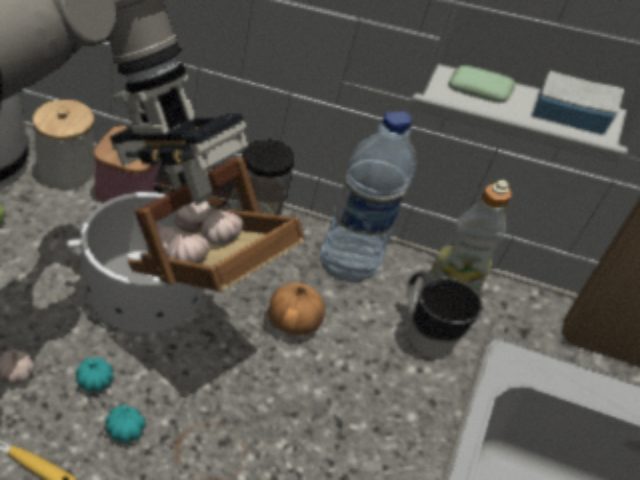

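At 33.5° the bulbs have slid towards the lip, now bunched around (200,230). I'll continue tilting.

send_rows(
  plan=[
    [[0, -0.15, -0.2], [-0.033, 0, 0]],
    [[0, -0.15, -0.2], [-0.033, 0, 0]],
    [[0, -0.15, -0.2], [-0.033, 0, 0]],
    [[0, -0.15, -0.2], [-0.033, 0, 0]],
    [[0, 0, 0], [0, 0, 0]],
    [[0, 0, 0], [0, 0, 0]],
    [[0, 0, 0], [0, 0, 0]],
    [[0, 0, 0], [0, 0, 0]],
    [[0, 0, 0], [0, 0, 0]],
    [[0, 0, 0], [0, 0, 0]],
  ],
)

```text
time: 27.85
tool_pos: [0.6588, -0.0944, 0.2755]
tool_rot: [2.349, -0.0, -0.444]
contact_force: [0.8, 0.3, -3.9]
opening: 0.0136
grip_force: 60.0
```

Run:
```python
from h import *
lip()
p,d,c=grab("scene");q,_,_=grab("top")
cv2.imwrite("pics/s5.png",np.hstack([cv2.resize(p[90:240,300:480],(480,400)),cv2.resize(q[80:220,280:392],(320,400))]))
```

```text
lip [ 0.6669 -0.0773  0.158 ] rel crock [-0.0181 -0.0406  0.026 ] tilt 45.43725160671792 q [ 0.04  0.86  0.74 -0.72  1.89  1.95] [ 0.8  0.3 -3.9]
```

View pics/s5.png

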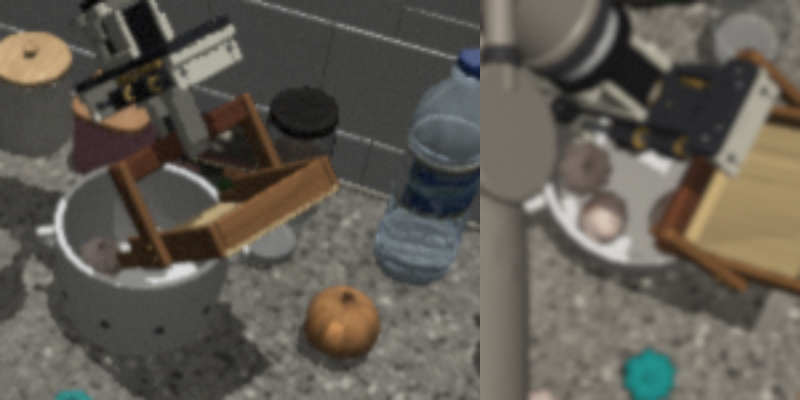

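The bulbs are gone from the tray: two or three show in the crock, and none on the worktop. I'll level the tray and back away.

send_rows(
  plan=[
    [[0, 0.2, 0.25], [0.0505, 0, 0]],
    [[0, 0.2, 0.25], [0.0505, 0, 0]],
    [[0, 0.2, 0.3], [0.0505, 0, 0]],
    [[0, 0.2, 0.3], [0.0505, 0, 0]],
    [[0, 0.2, 0.3], [0.0505, 0, 0]],
    [[0, 0.2, 0.3], [0.0505, 0, 0]],
    [[0, 0.2, 0.3], [0.0505, 0, 0]],
    [[0, 0.2, 0.3], [0.0505, 0, 0]],
    [[0, 0.2, 0.3], [0.0505, 0, 0]],
    [[0, 0.2, 0.3], [0.0505, 0, 0]],
  ],
)

```text
time: 29.2
tool_pos: [0.6268, -0.161, 0.2317]
tool_rot: [-3.14, 0.0, -0.444]
contact_force: [0.3, -0.3, -3.6]
opening: 0.0136
grip_force: 60.0
```

send_rows(
  plan=[
    [[0, 0.5, -0.3], [0, 0, 0]],
    [[0, 1, -0.3], [0, 0, 0]],
    [[-0.3, 1, 0], [0, 0, 0]],
    [[-0.4, 1, 0], [0, 0, 0]],
    [[-0.4, 1, 0], [0, 0, 0]],
    [[-0.4, 1, 0], [0, 0, 0]],
    [[-0.4, 1, 0], [0, 0, 0]],
    [[-0.4, 1, 0], [0, 0, 0]],
    [[0, 0, 0], [0, 0, 0]],
    [[0, 0, 0], [0, 0, 0]],
  ],
)

```text
time: 30.45
tool_pos: [0.4952, -0.3049, 0.2473]
tool_rot: [3.141, -0.001, -0.444]
contact_force: [0.3, -1.1, -4.0]
opening: 0.0135
grip_force: 60.0
```

Run:
```python
from h import *
todo([.4875,-.2985,.084]);lip()
p,d,c=grab("scene");q,d,c=grab("top")
W=world(d,c).reshape(400,640,3)
A=W[212:240,285:318].reshape(-1,3);m=(A[:,2]>.02)&(A[:,2]<.08);print("loose",m.sum(),cv2.minEnclosingCircle(A[m][:,:2].astype(np.float32)))
cv2.imwrite("pics/s6.png",np.hstack([cv2.resize(p[100:340,250:490],(400,400)),cv2.resize(q[90:270,270:450],(400,400))]))
```

```text
pos [ 0.4952 -0.3049  0.2473] rot [ 3.141e+00 -1.000e-03 -4.440e-01] q [-0.68  0.43  1.33 -0.    1.38  1.33] units [-0.39 -0.1   6.53]
lip [ 0.5368 -0.2174  0.1782] rel crock [-0.1482 -0.1807  0.0462] tilt 0.054399067097025244 q [-0.68  0.43  1.33 -0.    1.38  1.33] [ 0.3 -1.1 -4. ]
loose 292 ((0.4543894827365875, 0.05785079672932625), 0.027975700795650482)
```

View pics/s6.png

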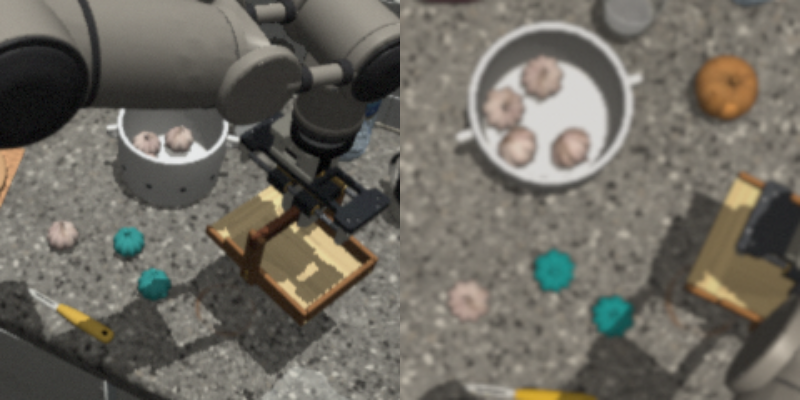

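All four bulbs are inside the crock and the tray is empty. I'll set the tray down here, where the worktop is clear.

send_rows(
  plan=[
    [[0, 0, 0.7], [0, 0, 0]],
    [[0, 0, 0.9], [0, 0, 0]],
    [[0, 0, 0.9], [0, 0, 0]],
    [[0, 0, 0.9], [0, 0, 0]],
    [[0, 0, 0.9], [0, 0, 0]],
    [[0, 0, 0.9], [0, 0, 0]],
    [[0, 0, 0.6], [0, 0, 0]],
    [[0, 0, 0.4], [0, 0, 0]],
    [[0, 0, 0.3], [0, 0, 0]],
    [[0, 0, 0.1], [0, 0, 0]],
  ],
)

```text
time: 31.8
tool_pos: [0.4949, -0.3051, 0.0815]
tool_rot: [-3.142, -0.0, -0.444]
contact_force: [0.0, -0.2, -3.8]
opening: 0.0133
grip_force: 60.0
```

send_rows(
  plan=[
    [[0, 0, 0.03], [0, 0, 0]],
    [[0, 0, 0], [0, 0, 0]],
    [[0, 0, 0], [0, 0, 0]],
    [[0, 0, 0], [0, 0, 0]],
    [[0, 0, 0], [0, 0, 0]],
    [[0, 0, 0], [0, 0, 0]],
    [[0, 0, 0], [0, 0, 0]],
    [[0, 0, 0], [0, 0, 0]],
    [[0, 0, 0], [0, 0, 0]],
    [[0, 0, 0], [0, 0, 0]],
  ],
)

```text
time: 33.05
tool_pos: [0.4949, -0.305, 0.0809]
tool_rot: [-3.141, -0.0, -0.444]
contact_force: [-0.2, 0.7, -3.1]
opening: 0.0137
grip_force: 60.0
```

send_rows(
  plan=[
    [[0, 0, 0], [0, 0, 0]],
    [[0, 0, 0], [0, 0, 0]],
    [[0, 0, 0], [0, 0, 0]],
    [[0, 0, 0], [0, 0, 0]],
    [[0, 0, 0], [0, 0, 0]],
    [[0, 0, -0.4], [0, 0, 0]],
    [[0, 0, -0.8], [0, 0, 0]],
    [[0, 0, -1], [0, 0, 0]],
    [[0, 0, -1], [0, 0, 0]],
    [[0, 0, -1], [0, 0, 0]],
  ],
  gripper=0.3,
)

```text
time: 34.3
tool_pos: [0.4948, -0.3051, 0.1875]
tool_rot: [3.141, -0.001, -0.444]
contact_force: [-0.3, 0.1, 0.2]
opening: 0.0596
grip_force: 0.0
```

Run:
```python
from h import *
todo([.4543,.057,.15])
```

```text
pos [ 0.4948 -0.3051  0.1875] rot [ 3.141e+00 -1.000e-03 -4.440e-01] q [-0.68  0.48  1.43  0.    1.24  1.33] units [ -7.69 -12.38   1.49]
```

send_rows(
  plan=[
    [[0, 0, 0], [0, 0, -0.107]],
    [[0, 0, 0], [0, 0, -0.107]],
    [[0, 0, 0], [0, 0, -0.107]],
    [[0, 0, 0], [0, 0, -0.107]],
    [[0, 0, 0], [0, 0, -0.107]],
    [[0, 0, 0], [0, 0, -0.107]],
    [[0, 0, 0], [0, 0, -0.107]],
    [[0, 0, 0], [0, 0, -0.107]],
    [[0, 0, 0], [0, 0, -0.107]],
    [[0, 0, 0], [0, 0, -0.107]],
  ],
  gripper=1,
)

```text
time: 35.55
tool_pos: [0.4949, -0.3051, 0.1867]
tool_rot: [3.141, 0.0, 1.242]
contact_force: [-0.5, 0.5, 0.1]
opening: 0.0919
grip_force: 0.0
```

send_rows(
  plan=[
    [[0, 0, 0], [0, 0, -0.107]],
    [[0, 0, 0], [0, 0, -0.106]],
    [[1, 0, 0], [0, 0, 0]],
    [[1, 0, 0], [0, 0, 0]],
    [[1, 0, 0], [0, 0, 0]],
    [[1, 0, 0], [0, 0, 0]],
    [[1, 0, 0], [0, 0, 0]],
    [[1, 0, 0], [0, 0, 0]],
    [[1, 0, 0], [0, 0, 0]],
    [[1, 0, 0], [0, 0, 0]],
  ],
)

```text
time: 36.8
tool_pos: [0.4946, -0.1035, 0.1864]
tool_rot: [3.141, 0.0, 1.572]
contact_force: [-0.2, 0.2, -0.0]
opening: 0.0915
grip_force: 0.0
```

send_rows(
  plan=[
    [[1, -0.3, 0], [0, 0, 0]],
    [[1, -0.3, 0], [0, 0, 0]],
    [[1, -0.3, 0], [0, 0, 0]],
    [[1, -0.3, 0], [0, 0, 0]],
    [[1, -0.3, 0], [0, 0, 0]],
    [[1, -0.1, 0], [0, 0, 0]],
    [[0.5, 0, 0], [0, 0, 0]],
    [[0, 0, 0], [0, 0, 0]],
    [[0, 0, 0], [0, 0, 0]],
    [[0, 0, 0], [0, 0, 0]],
  ],
)

```text
time: 38.05
tool_pos: [0.4548, 0.0568, 0.1859]
tool_rot: [-3.142, 0.0, 1.57]
contact_force: [-0.9, -0.1, 0.3]
opening: 0.0914
grip_force: 0.0
```

Run:
```python
from h import *
p,d,c=grab("wrist");W=world(d,c).reshape(400,640,3)
m=(W[...,2]>.02)&(W[...,2]<.07)&(abs(W[...,0]-.454)<.09)&(abs(W[...,1]-.057)<.055)
A=W[m];print(len(A),cv2.minEnclosingCircle(A[:,:2].astype(np.float32)),np.nanmax(A,0),cv2.cvtColor(p,cv2.COLOR_BGR2HSV)[m].mean(0))
p,d,c=grab("top");W=world(d,c).reshape(400,640,3)
A=W[180:260,390:475].reshape(-1,3);m=(A[:,2]>.104)&(A[:,2]<.13);print("bar z",np.nanmedian(A[m],0))
A=W[165:265,165:265].reshape(-1,3);m=(A[:,2]>.043)&(A[:,2]<.06);print("knob",m.sum(),cv2.minEnclosingCircle(A[m][:,:2].astype(np.float32)))
todo([.4543,.057,.015])
```

```text
1638 ((0.45421701669692993, 0.06124594807624817), 0.028499718755483627) [0.48012944 0.08792625 0.05693825] [ 11.69474969  55.87484737 154.87240537]
bar z [ 0.4939928  -0.30300222  0.1087353 ]
knob 91 ((0.46285176277160645, 0.2863638401031494), 0.01484812144190073)
pos [0.4548 0.0568 0.1858] rot [-3.142  0.     1.57 ] q [-0.04  0.26  1.76 -0.    1.12 -0.04] units [ 0.01 -0.02  6.83]
```

The lid was knocked by about 3 cm and will be measured again later. The loose bulb is where expected and garlic-coloured, so I'll pick it up.

send_rows(
  plan=[
    [[0.08, 0, 0.9], [0, 0, 0]],
    [[0, 0, 0.9], [0, 0, 0]],
    [[0, 0, 0.9], [0, 0, 0]],
    [[0, 0, 0.9], [0, 0, 0]],
    [[0, 0, 0.9], [0, 0, 0]],
    [[0, 0, 0.9], [0, 0, 0]],
    [[0, 0, 0.7], [0, 0, 0]],
    [[0, 0, 0.5], [0, 0, 0]],
    [[0, 0, 0.35], [0, 0, 0]],
    [[0, 0, 0], [0, 0, 0]],
  ],
)

```text
time: 39.4
tool_pos: [0.4545, 0.0594, 0.0118]
tool_rot: [-3.141, -0.0, 1.571]
contact_force: [-0.2, -0.7, 0.9]
opening: 0.0919
grip_force: 0.0
```

send_rows(
  plan=[
    [[0, 0, 0], [0, 0, 0]],
    [[0, 0, 0], [0, 0, 0]],
    [[0, 0, 0], [0, 0, 0]],
    [[0, 0, 0], [0, 0, 0]],
    [[0, 0, 0], [0, 0, 0]],
    [[0, 0, 0], [0, 0, 0]],
    [[0, 0, 0], [0, 0, 0]],
    [[0, 0, 0], [0, 0, 0]],
    [[0, 0, 0], [0, 0, 0]],
    [[0, 0, 0], [0, 0, 0]],
  ],
  gripper=-1,
  force=12,
)

```text
time: 40.65
tool_pos: [0.4547, 0.0594, 0.0122]
tool_rot: [3.141, -0.0, 1.571]
contact_force: [-0.2, 0.6, 3.8]
opening: 0.0523
grip_force: 12.0
```

send_rows(
  plan=[
    [[0, 0, -0.5], [0, 0, 0]],
    [[0, 0, -1], [0, 0, 0]],
    [[0, 0, -1], [0, 0, 0]],
    [[0, 0, -1], [0, 0, 0]],
    [[0, 0, -1], [0, 0, 0]],
    [[0, 0, -1], [0, 0, 0]],
    [[0, 0, -1], [0, 0, 0]],
    [[0, 0, -1], [0, 0, 0]],
    [[0, 0, -0.5], [0, 0, 0]],
    [[0, 0, 0], [0, 0, 0]],
  ],
)

```text
time: 41.9
tool_pos: [0.4549, 0.0594, 0.2128]
tool_rot: [3.14, 0.0, 1.571]
contact_force: [0.5, 0.1, -0.5]
opening: 0.052
grip_force: 12.0
```

Run:
```python
from h import *
todo([.685,-.0367,.18])
p,d,c=grab("top");W=world(d,c).reshape(400,640,3)
m=(np.hypot(W[...,0]-.685,W[...,1]+.0367)<.08)&(W[...,2]<.12)&(W[...,2]>.02)
A=W[m];n,l,stt,ce=cv2.connectedComponentsWithStats(m.astype(np.uint8))
for i in range(1,n):
    if stt[i,4]>40: B=W[l==i];print(stt[i,4],np.round(cv2.minEnclosingCircle(B[:,:2].astype(np.float32))[0],3),B[:,2].max())
```

```text
pos [0.4549 0.0594 0.2128] rot [3.14  0.    1.571] q [-0.04  0.23  1.72  0.    1.19 -0.04] units [-3.85  9.2   1.33]
282 [ 0.737 -0.03 ] 0.0644999265345172
540 [0.672 0.011] 0.0655589014920672
260 [ 0.65  -0.065] 0.059126676611539905
```

send_rows(
  plan=[
    [[-0.5, 1, 0], [0, 0, 0]],
    [[-0.6, 1, 0], [0, 0, 0]],
    [[-0.6, 1, 0], [0, 0, 0]],
    [[-0.6, 1, 0], [0, 0, 0]],
    [[-0.6, 1, 0], [0, 0, 0]],
    [[-0.6, 1, 0], [0, 0, 0]],
    [[-0.6, 1, 0], [0, 0, 0]],
    [[-0.5, 1, 0], [0, 0, 0]],
    [[-0.5, 1, 0], [0, 0, 0]],
    [[-0.3, 0.7, 0], [0, 0, 0]],
  ],
)

```text
time: 43.2
tool_pos: [0.6975, -0.0762, 0.2097]
tool_rot: [-3.139, -0.001, 1.571]
contact_force: [-0.7, -0.5, -0.8]
opening: 0.0521
grip_force: 12.0
```

send_rows(
  plan=[
    [[0, 0, 0.3], [0, 0, 0]],
    [[0, 0, 0.7], [0, 0, 0]],
    [[0, 0, 0.8], [0, 0, 0]],
    [[0, 0, 0.8], [0, 0, 0]],
    [[0, 0, 0.8], [0, 0, 0]],
    [[0, 0, 0.7], [0, 0, 0]],
    [[0, 0, 0.5], [0, 0, 0]],
    [[0, 0, 0.3], [0, 0, 0]],
    [[0, 0, 0], [0, 0, 0]],
    [[0, 0, 0], [0, 0, 0]],
  ],
)

```text
time: 44.45
tool_pos: [0.6977, -0.0756, 0.0904]
tool_rot: [3.14, 0.0, 1.571]
contact_force: [0.2, 0.9, 0.7]
opening: 0.0518
grip_force: 12.0
```

send_rows(
  plan=[
    [[0, 0, 0], [0, 0, 0]],
    [[0, 0, 0], [0, 0, 0]],
    [[0, 0, 0], [0, 0, 0]],
    [[0, 0, 0], [0, 0, 0]],
    [[0, 0, -0.5], [0, 0, 0]],
    [[0, 0, -1], [0, 0, 0]],
    [[0, 0, -1], [0, 0, 0]],
    [[0, 0, -1], [0, 0, 0]],
    [[0, 0, -1], [0, 0, 0]],
    [[0, 0, -1], [0, 0, 0]],
  ],
  gripper=0.5,
)

```text
time: 45.7
tool_pos: [0.6973, -0.0755, 0.2292]
tool_rot: [3.14, 0.0, 1.571]
contact_force: [0.3, -0.2, -0.3]
opening: 0.0692
grip_force: 0.0
```

send_rows(
  plan=[
    [[1, -0.6, 0], [0, 0, 0]],
    [[1, -0.6, 0], [0, 0, 0]],
    [[1, -0.6, 0], [0, 0, 0]],
    [[1, -0.6, 0], [0, 0, 0]],
    [[1, -0.6, 0], [0, 0, 0]],
    [[1, -0.6, 0], [0, 0, 0]],
    [[1, -0.6, 0], [0, 0, 0]],
    [[1, -0.6, 0], [0, 0, 0]],
    [[1, -0.6, 0], [0, 0, 0]],
    [[1, -0.6, 0], [0, 0, 0]],
  ],
  gripper=0.3,
)

```text
time: 46.95
tool_pos: [0.5468, 0.1753, 0.2283]
tool_rot: [3.14, -0.0, 1.571]
contact_force: [0.7, -1.1, -0.9]
opening: 0.0598
grip_force: 0.0
```

Run:
```python
from h import *
p,d,c=grab("top");W=world(d,c).reshape(400,640,3);cv2.imwrite("pics/t7.png",cv2.resize(p[80:280,160:480],(800,500)))
m=(np.hypot(W[...,0]-.685,W[...,1]+.0367)<.08)&(W[...,2]<.16)&(W[...,2]>.02);print("max z in crock",W[m][:,2].max())
A=W[165:265,165:290].reshape(-1,3);m=(A[:,2]>.043)&(A[:,2]<.06);k=cv2.minEnclosingCircle(A[m][:,:2].astype(np.float32));print("knob",m.sum(),k,A[m][:,2].max())
m=(A[:,2]>.017)&(A[:,2]<.031);print("disc",cv2.minEnclosingCircle(A[m][:,:2].astype(np.float32)),np.linalg.lstsq(np.c_[A[m][:,:2]-k[0],np.ones(m.sum())],A[m][:,2],rcond=None)[0])
todo([*k[0],.12])
```

```text
max z in crock 0.06746659030910775
knob 87 ((0.4629717171192169, 0.2874944508075714), 0.014710131101310253) 0.05787851869785984
disc ((0.4596891701221466, 0.28851690888404846), 0.09707879275083542) [ 0.00202264 -0.00202671  0.02397988]
pos [0.5449 0.1782 0.2284] rot [ 3.141e+00 -2.000e-03  1.573e+00] q [0.18 0.43 1.38 0.   1.33 0.18] units [ 4.37 -3.27  4.35]
```

View pics/t7.png

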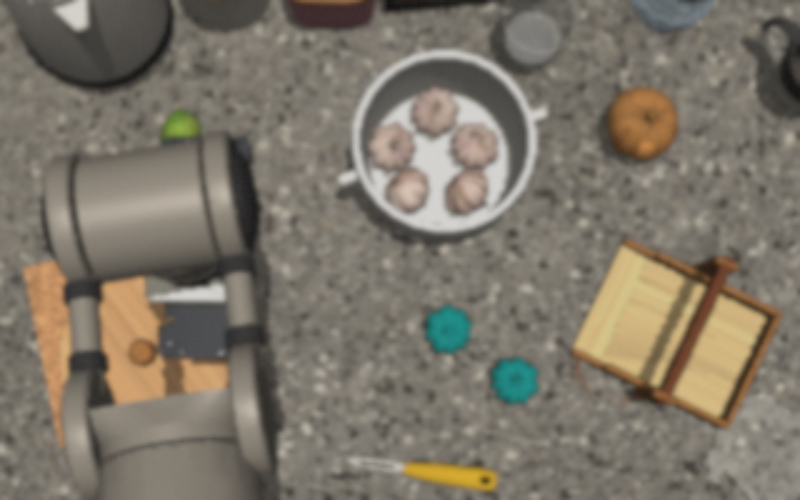

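All five garlic bulbs lie inside the crock, and the empty tray stands flat. I'll fetch the lid, whose knob shows at (140,351) in the crop.

send_rows(
  plan=[
    [[0.7, -0.5, 0], [0, 0, 0]],
    [[0.7, -0.5, 0.2], [0, 0, 0]],
    [[0.7, -0.5, 0.5], [0, 0, 0]],
    [[0.7, -0.5, 0.6], [0, 0, 0]],
    [[0.6, -0.5, 0.6], [0, 0, 0]],
    [[0.6, -0.5, 0.6], [0, 0, 0]],
    [[0.44, -0.36, 0.6], [0, 0, 0]],
    [[0, 0, 0.6], [0, 0, 0]],
    [[0, 0, 0.3], [0, 0, 0]],
    [[0, 0, 0], [0, 0, 0]],
  ],
)

```text
time: 48.25
tool_pos: [0.4632, 0.2849, 0.1265]
tool_rot: [-3.141, 0.0, 1.57]
contact_force: [-0.0, -0.3, 0.5]
opening: 0.0596
grip_force: 0.0
```

Run:
```python
from h import *
p,d,c=grab("wrist");W=world(d,c).reshape(400,640,3)
w=np.hypot(W[...,0]-.462,W[...,1]-.287)
m=(w<.035)&(W[...,2]>.034)&(W[...,2]<.07);B=W[m];print(m.sum(),cv2.minEnclosingCircle(B[:,:2].astype(np.float32)),np.nanmax(B,0),np.nanmin(B,0))
t=m&(W[...,2]>.048);B=W[t];print("top",cv2.minEnclosingCircle(B[:,:2].astype(np.float32)))
todo([.462,.287,.030])
```

```text
893 ((0.4626585841178894, 0.2897261679172516), 0.015023911371827126) [0.47680493 0.30444085 0.05546949] [0.44766444 0.27496063 0.03754469]
top ((0.4628084599971771, 0.28999921679496765), 0.014719062484800816)
pos [0.4635 0.2851 0.1271] rot [ 3.141 -0.     1.57 ] q [ 0.41  0.48  1.61 -0.    1.05  0.41] units [ 0.08 -0.06  3.88]
```

send_rows(
  plan=[
    [[0.14, -0.04, 0.5], [0, 0, 0]],
    [[0, 0, 0.7], [0, 0, 0]],
    [[0, 0, 0.7], [0, 0, 0]],
    [[0, 0, 0.7], [0, 0, 0]],
    [[0, 0, 0.6], [0, 0, 0]],
    [[0, 0, 0.4], [0, 0, 0]],
    [[0, 0, 0.25], [0, 0, 0]],
    [[0, 0, 0], [0, 0, 0]],
    [[0, 0, 0], [0, 0, 0]],
    [[0, 0, 0], [0, 0, 0]],
  ],
)

```text
time: 49.55
tool_pos: [0.4624, 0.2891, 0.0314]
tool_rot: [3.141, -0.0, 1.571]
contact_force: [0.4, -0.1, -0.3]
opening: 0.0594
grip_force: 0.0
```

send_rows(
  plan=[
    [[0, 0, 0], [0, 0, 0]],
    [[0, 0, 0], [0, 0, 0]],
    [[0, 0, 0], [0, 0, 0]],
    [[0, 0, 0], [0, 0, 0]],
    [[0, 0, 0], [0, 0, 0]],
    [[0, 0, 0], [0, 0, 0]],
    [[0, 0, 0], [0, 0, 0]],
    [[0, 0, 0], [0, 0, 0]],
    [[0, 0, 0], [0, 0, 0]],
    [[0, 0, 0], [0, 0, 0]],
  ],
  gripper=-1,
  force=30,
)

```text
time: 50.8
tool_pos: [0.4622, 0.2889, 0.0309]
tool_rot: [3.141, -0.0, 1.571]
contact_force: [1.2, -0.0, 1.0]
opening: 0.0284
grip_force: 30.0
```

send_rows(
  plan=[
    [[0, 0, -0.3], [0, 0, 0]],
    [[0, 0, -0.6], [0, 0, 0]],
    [[0, 0, -1], [0, 0, 0]],
    [[0, 0, -1], [0, 0, 0]],
    [[0, 0, -1], [0, 0, 0]],
    [[0, 0, -1], [0, 0, 0]],
    [[0, 0, -1], [0, 0, 0]],
    [[0, 0, -0.8], [0, 0, 0]],
    [[-0.4, 0.2, -0.6], [0, 0, 0]],
    [[-0.8, 0.5, -0.4], [0, 0, 0]],
  ],
)

```text
time: 52.05
tool_pos: [0.4796, 0.2586, 0.2247]
tool_rot: [3.141, -0.0, 1.573]
contact_force: [0.3, 0.1, -3.4]
opening: 0.0283
grip_force: 30.0
```

Run:
```python
from h import *
todo([.685,-.036,.20])
```

```text
pos [0.4796 0.2586 0.2247] rot [ 3.141 -0.     1.573] q [ 0.35  0.38  1.47 -0.    1.29  0.35] units [-11.8    8.19   0.99]
```

send_rows(
  plan=[
    [[-0.9, 0.6, 0], [0, 0, 0]],
    [[-1, 0.7, 0], [0, 0, 0]],
    [[-1, 0.7, 0], [0, 0, 0]],
    [[-1, 0.7, 0], [0, 0, 0]],
    [[-1, 0.7, 0], [0, 0, 0]],
    [[-1, 0.7, 0], [0, 0, 0]],
    [[-1, 0.7, 0], [0, 0, 0]],
    [[-1, 0.7, 0], [0, 0, 0]],
    [[-1, 0.7, 0], [0, 0, 0]],
    [[-1, 0.7, 0], [0, 0, 0]],
  ],
)

```text
time: 53.3
tool_pos: [0.6523, 0.0097, 0.2235]
tool_rot: [-3.141, 0.0, 1.571]
contact_force: [-0.2, 1.0, -3.9]
opening: 0.0283
grip_force: 30.0
```

send_rows(
  plan=[
    [[-0.9, 0.6, 0], [0, 0, 0]],
    [[-0.6, 0.4, 0], [0, 0, 0]],
    [[-0.3, 0.2, 0], [0, 0, 0]],
    [[-0.1, 0.1, 0], [0, 0, 0]],
    [[0, 0, 0.4], [0, 0, 0]],
    [[0, 0, 0.5], [0, 0, 0]],
    [[0, 0, 0.3], [0, 0, 0]],
    [[0, 0, 0], [0, 0, 0]],
    [[0, 0, 0], [0, 0, 0]],
    [[0, 0, 0], [0, 0, 0]],
  ],
)

```text
time: 54.55
tool_pos: [0.685, -0.036, 0.194]
tool_rot: [3.141, 0.0, 1.571]
contact_force: [0.1, -0.3, -2.7]
opening: 0.0283
grip_force: 30.0
```

Run:
```python
from h import *
todo([.685,-.0367,.149])
for n in ("top","scene"):
    p,d,c=grab(n);W=world(d,c).reshape(400,640,3);s=robot.observe()["tool_pos"]
    z=s[2]+.0111-.0225
    m=(np.hypot(W[...,0]-.685,W[...,1]+.0367)<.12)&(abs(W[...,2]-z+.003)<.007);B=W[m]
    print(n,m.sum(),cv2.minEnclosingCircle(B[:,:2].astype(np.float32)),np.nanmin(B,0),np.nanmax(B,0))
    cv2.imwrite(f"pics/{n}8.png",p)
```

```text
pos [ 0.685 -0.036  0.194] rot [3.141 0.    1.571] q [-0.16  0.67  1.06  0.    1.41 -0.16] units [-0.03 -0.    1.8 ]
top 276 ((0.6838564276695251, -0.03688061609864235), 0.0972222089767456) [ 0.61612917 -0.13010944  0.18045907] [0.74210083 0.05858121 0.18652344]
scene 139 ((0.6841482520103455, -0.0391097366809845), 0.09744296967983246) [ 0.58862571 -0.13475627  0.176728  ] [0.77236285 0.04420338 0.18639797]
```

The lid centre is at (0.684, -0.037) against the crock axis at (0.685, -0.037), so I'll lower it gently.

send_rows(
  plan=[
    [[0, 0.03, 0.3], [0, 0, 0]],
    [[0, 0, 0.3], [0, 0, 0]],
    [[0, 0, 0.3], [0, 0, 0]],
    [[0, 0, 0.2], [0, 0, 0]],
    [[0, 0, 0.2], [0, 0, 0]],
    [[0, 0, 0.2], [0, 0, 0]],
    [[0, 0, 0.1], [0, 0, 0]],
    [[0, 0, 0.1], [0, 0, 0]],
    [[0, 0, 0.05], [0, 0, 0]],
    [[0, 0, 0], [0, 0, 0]],
  ],
)

```text
time: 55.9
tool_pos: [0.6855, -0.036, 0.1496]
tool_rot: [3.142, -0.0, 1.571]
contact_force: [-0.2, 0.2, -2.5]
opening: 0.0282
grip_force: 30.0
```

send_rows(
  plan=[
    [[0, 0, 0.04], [0, 0, 0]],
    [[0, 0, 0], [0, 0, 0]],
    [[0, 0, 0], [0, 0, 0]],
    [[0, 0, 0], [0, 0, 0]],
    [[0, 0, 0], [0, 0, 0]],
    [[0, 0, 0], [0, 0, 0]],
    [[0, 0, 0], [0, 0, 0]],
    [[0, 0, 0], [0, 0, 0]],
    [[0, 0, 0], [0, 0, 0]],
    [[0, 0, 0], [0, 0, 0]],
  ],
)

```text
time: 57.15
tool_pos: [0.6856, -0.0361, 0.1489]
tool_rot: [3.141, 0.0, 1.571]
contact_force: [-0.2, -0.7, 3.5]
opening: 0.0282
grip_force: 30.0
```

Contact has come at the expected seated height (TCP 0.149). I'll release and retreat.

send_rows(
  plan=[
    [[0, 0, 0], [0, 0, 0]],
    [[0, 0, 0], [0, 0, 0]],
    [[0, 0, 0], [0, 0, 0]],
    [[0, 0, 0], [0, 0, 0]],
    [[0, 0, 0], [0, 0, 0]],
    [[0, 0, -0.4], [0, 0, 0]],
    [[0, 0, -0.8], [0, 0, 0]],
    [[0, 0, -1], [0, 0, 0]],
    [[0, 0, -1], [0, 0, 0]],
    [[0, 0, -1], [0, 0, 0]],
  ],
  gripper=0.3,
)

```text
time: 58.4
tool_pos: [0.6855, -0.036, 0.2555]
tool_rot: [3.14, 0.0, 1.571]
contact_force: [0.0, 0.6, 0.6]
opening: 0.0598
grip_force: 0.0
```

send_rows(
  plan=[
    [[1, -0.8, 0], [0, 0, 0]],
    [[1, -0.8, 0], [0, 0, 0]],
    [[1, -0.8, 0], [0, 0, 0]],
    [[1, -0.8, 0], [0, 0, 0]],
    [[1, -0.8, 0], [0, 0, 0]],
    [[1, -0.8, 0], [0, 0, 0]],
    [[1, -0.8, 0], [0, 0, 0]],
    [[1, -0.8, 0], [0, 0, 0]],
    [[1, -0.8, 0], [0, 0, 0]],
    [[0, 0, 0], [0, 0, 0]],
  ],
)

```text
time: 59.65
tool_pos: [0.5045, 0.1904, 0.2548]
tool_rot: [3.14, -0.001, 1.574]
contact_force: [0.9, -0.3, 0.1]
opening: 0.06
grip_force: 0.0
```

Run:
```python
from h import *
p,d,c=grab("top");W=world(d,c).reshape(400,640,3);cv2.imwrite("pics/t9.png",cv2.resize(p[80:280,160:480],(800,500)))
A=W[80:190,280:395].reshape(-1,3);r=np.hypot(A[:,0]-.685,A[:,1]+.037)
m=(A[:,2]>.135)&(A[:,2]<.155)&(r<.11);q=np.linalg.lstsq(np.c_[A[m][:,:2]-[.685,-.037],np.ones(m.sum())],A[m][:,2],rcond=None)[0];print("disc",m.sum(),cv2.minEnclosingCircle(A[m][:,:2].astype(np.float32)),"slope,z",q)
m=(A[:,2]>.158)&(A[:,2]<.2);print("knob",cv2.minEnclosingCircle(A[m][:,:2].astype(np.float32)),A[m][:,2].max())
```

```text
disc 4269 ((0.6857647895812988, -0.03688591346144676), 0.09769238531589508) slope,z [ 1.68202420e-03 -1.04056148e-04  1.42357887e-01]
knob ((0.685778796672821, -0.037198085337877274), 0.015297005884349346) 0.17578639322684103
```

View pics/t9.png

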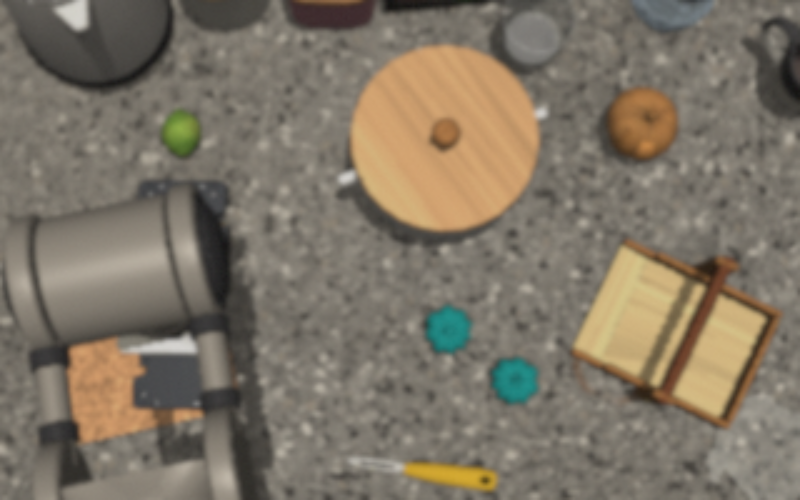

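The lid is seated: it is level (slope 0.002), its disc height of 0.142 matches the start, and it is centred within about 1 mm. The tray stands flat, the lime and onion are untouched, and the robot is clear. I'm handing in.

```bash
python3 -c "
from cell import robot
print(robot.hand_in())"
```

```text
the job is handed in; nothing more can be done
None
```

Job handed in (no verdict came back): all five garlic bulbs found are in the crock, the lid is seated level on it, the empty tray stands flat on the worktop, and the lime and onion were left alone.

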